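# Put the loupe away in its case

## Robot

A 7-joint arm with a two-finger parallel gripper is mounted at the origin on the work surface; the furniture and walls round the work are solid. World frame = base frame: x ahead of the robot, y to its left, z up, the work surface at z = 0. Lengths are in m, angles in rad, forces in N, time in s.
With the tool pointing down it reaches from about 0.4 to 0.85 m from the base axis. Payload 10.4 kg.
Tool frame: the origin (TCP) lies midway between the tips of the shut fingers; the grasp point (between the pads) lies r.grip_point_offset behind it (r.grip_point_offset is the distance from the TCP to the grasp point, in m); z points along the fingers, y is the line along which they close (so a half turn about z gives the same grasp; the last joint's range is limited). The gripper opens to 87 mm and grips with 3 to 60 N. Pads are 19 mm wide; open, the fingers measure 117 mm over their backs; the gripper's body (75 mm by 190 mm) begins 51 mm behind the grasp point.
Start: joints at [-0.023, 0.332, -0.065, 1.46, 0.022, 1.35, -0.088], TCP at [0.625, 0, 0.223] pointing down, gripper open.
Joint ranges: [-2.6, 2.6], [-0.5, 2.12], [-1.47, 1.34], [0.16, 2.42], [-1.27, 4.41], [0.06, 2.06], [-2.6, 2.6]. Speed limits (rad/s): [2.22, 2.22, 2.79, 2.79, 3.14, 3.14, 3.14].

## Interface

Orientations are given as a unit quaternion [x, y, z, w].
In Python, from bench import r gives the robot as it stands.
- The arm moves only by the tool play_rows, never from a script. Its arguments are lists of equal length, an entry for each row: "claw": the closure, from 0 (fully open) to 1 (shut); "delta_pos": the shift along the tool's x, y, z scaled (see below), a list of three; "delta_rot": the turn, a rotation vector about the tool's x, y, z scaled (see below), a list of three. A call has 1 to 8 rows; each row shifts and turns the commanded pose from where the row before left it, along the tool's axes as they then stand; what a row does not reach is not made up. The controller multiplies each number of a shift by 200 mm and each number of a turn by pi rad. A row lasts 1/10 s, in which the tool goes at most 50 mm and 8.59 degrees, less where a joint would pass 70% of its speed; a pose out of reach is approached as far as the arm can. A call with a number of a shift or a turn outside -1 to 1 is refused whole. A call with a gripper value outside its range is refused whole. The fingers move at their own pace and stop on an object; "squeeze" is the grip in N (left out, the last holds). Time passes only in rows, so rows that do not move let the fingers close. It gives the time, the measured TCP pose, the force, the opening and the grip force at its end, in the units of the state.
- r.read_state(): the state, without advancing time (a new reading comes with each control period).
- r.camera(name): name is "scene" or "side" or "wrist"; returns a dict with "pixels" (420x560x3 uint8, red, green, blue), "camera_matrix" (3x3 intrinsics, pixels), "cam_to_world" (4x4, takes a point from camera to world coordinates); the wrist camera has in their place "hand_eye" (4x4, takes a point from camera to tool coordinates, whose origin is the TCP and whose axes are the flange's). Camera axes: x right, y up, looking along -z (the intrinsics and any distortion apply to the point x, -y, -z); pixel columns grow to the right and rows downward; lengths in m; the calibration is good to about 2 mm. A picture is of the moment at which its call begins: read the wrist's pose just before it. There is no depth.
- r.close_job(): hands the job in; it is judged then, once.
The state is a dict: "time": time; "joint_positions": joint angles; "joint_vel": joint speeds; "joint_torque": joint torques, N m; "ee_pos": TCP position; "eef_rot": TCP orientation; "ft_force": force on the tool from outside, world axes, zero at the start; "torque": the same for the moment, N m; "width": finger opening in m; "grip_force": force on a finger pad.
Only numpy, scipy, OpenCV 4.12 (cv2) and the standard library are available. Lean on these libraries where they do the work, as an engineer would, in place of code of your own. Each camera call takes 0.05 s, during which the arm holds its last target. There are 200 camera calls.

## Task

Put the black loupe away: stand it upright on the floor of the open grey case, then lower the hinged lid (its loop handle is there to hold it by), gently and without letting it drop, until the case is fully shut. Leave the case shut with the loupe standing inside, and do not knock the film cartridge or the white jar about.

Things in the scene. Friction and masses are not known exactly. Their poses are not given: they have to be found in the camera images.
- case: Grey plastic instrument case, open-topped box 110 (x) x 130 (y) x 50 (z) mm, walls and floor 4 mm thick, one undivided compartment, fixed to the table. Origin: centre of its underside on the table. Its x axis points from the front wall to the rear (hinge) wall, z up; it stands turned about z.
- case_floor (a point): Centre of the case's inner floor, 4 mm above the table; axes as the case.
- lid_hinge (a point): Middle of the lid's hinge line on the top of the case's rear wall: 55 mm along the case's +x and 50 mm above the table. The hinge line runs along the case's y.
- case_lid (a joint): Opening angle of the case's lid (rad): 0 fully shut, up to 1.8 open, leaning back past vertical. The lid (8 mm thick, 0.15 kg) stays open when it leans back but falls shut freely once it is tipped forward past vertical, unless it is held.
- lid_handle (a point): Middle of the black round grip bar (10 mm diameter, 72 mm long) of the loop handle on the lid's front edge: parallel to the hinge, 148 mm from the hinge line, with a 33 mm open gap between bar and lid edge. Lid shut: bar level in front of the case, 54 mm above the table. It can turn between finger pads as the lid swings. The point turns with the lid: y along the bar, x to the hinge.
- loupe: Watchmaker's loupe, plain black waisted eyecup standing upright, 36 mm diameter, 38 mm tall, 28 g. Origin: centre of its underside, z up.
- film_cartridge: Bystander: standing film cartridge with a small spool knob on top, 26 mm diameter, 50 mm tall. Origin: centre of its underside.
- white_jar: Bystander: white jar with a black screw ring, 48 mm diameter, 51 mm tall. Origin: centre of its underside.

How it is judged:
By the outcome, as a careful person would: the job done as asked, in the order asked, and still so for the second after the job is handed in, with the robot touching nothing.
It also fails if it takes over 58 s, if anything falls off the work surface, if the arm or the gripper's body presses on something with over 40 N, if the wrist force passes 120 N, or if a joint passes its speed limit or range.

## Working session

There is one attempt and no reset: what is moved stays moved. The work goes in short steps, Python scripts to look and compute and a tool call to move; the robot and the scene stay as the last step left them, time stands still between calls to the robot, and variables do not carry over. Pictures are saved under pics/ and viewed, at most 10 in all, crops included, and the job is handed in when it is done.

Besides the shell and the picture viewer there is one more tool, called after ">>>" in YAML: its name, and indented under it one key for each argument. play_rows: Moves the arm, as the interface text tells. Shifts and turns lie within -1 to 1; 1 stands for 200 mm of shift or pi rad of turn. Its arguments: {"type":"object","properties":{"claw":{"type":"array"},"delta_pos":{"type":"array"},"delta_rot":{"type":"array"},"squeeze":{"type":"number"}},"required":["claw","delta_pos","delta_rot"]}

```bash
ls; mkdir -p pics; python3 - <<'E'
from bench import r
import cv2,numpy as np
np.set_printoptions(precision=4,suppress=True)
print(r.read_state(), r.grip_point_offset)
for n in ["scene","side","wrist"]:
    c=r.camera(n); cv2.imwrite(f"pics/{n}0.png",c["pixels"][:,:,::-1])
    print(n,{k:v for k,v in c.items() if k!="pixels"})
E
```

```text
pics
{'time': 0.0, 'joint_positions': array([-0.0226,  0.3329, -0.0647,  1.4609,  0.0216,  1.3499, -0.0885]), 'joint_vel': array([-0.0007, -0.0007,  0.0002, -0.001 , -0.0008, -0.002 ,  0.003 ]), 'joint_torque': array([ -0.0001, -62.3246,   0.0244, -38.9891,  -0.0614,   0.0398,
         0.0002]), 'ee_pos': array([0.6246, 0.    , 0.2218]), 'eef_rot': array([ 0.7071,  0.7071, -0.0005, -0.0005]), 'ft_force': array([-0.1176,  0.0039,  0.3541]), 'torque': array([-0.0128,  0.0169, -0.0123]), 'grip_force': 0.0, 'width': 0.08691303348066783} 0.0187
scene {'camera_matrix': array([[387.3467,   0.    , 276.6264],
       [  0.    , 387.3467, 203.9169],
       [  0.    ,   0.    ,   1.    ]]), 'cam_to_world': array([[-0.8164,  0.4149, -0.4016,  0.164 ],
       [-0.5772, -0.5651,  0.5895,  0.5377],
       [ 0.0177,  0.7131,  0.7008,  0.6619],
       [ 0.    ,  0.    ,  0.    ,  1.    ]])}
side {'camera_matrix': array([[447.5932,   0.    , 279.1254],
       [  0.    , 447.5932, 206.4512],
       [  0.    ,   0.    ,   1.    ]]), 'cam_to_world': array([[ 0.9777,  0.151 , -0.1463,  0.4066],
       [-0.2095,  0.6426, -0.737 , -0.6407],
       [-0.0173,  0.7512,  0.6599,  0.6753],
       [ 0.    ,  0.    ,  0.    ,  1.    ]])}
wrist {'camera_matrix': array([[371.7202,   0.    , 277.1862],
       [  0.    , 371.7202, 211.5406],
       [  0.    ,   0.    ,   1.    ]]), 'hand_eye': array([[-0.0004,  0.9665,  0.2567,  0.07  ],
       [ 1.    ,  0.0004, -0.0001,  0.0002],
       [-0.0002,  0.2567, -0.9665, -0.1619],
       [ 0.    ,  0.    ,  0.    ,  1.    ]])}
```

View pics/scene0.png

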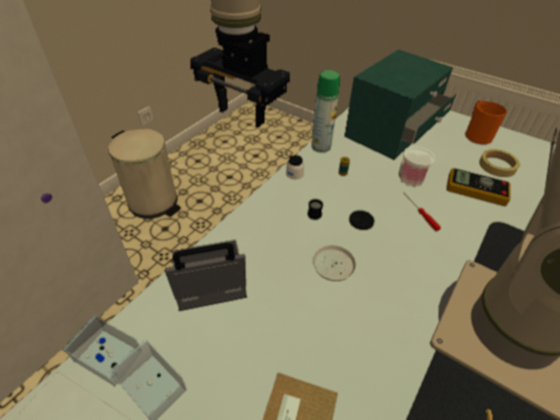

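View pics/side0.png

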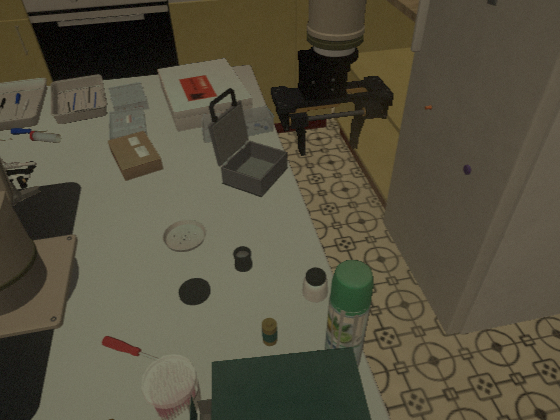

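View pics/wrist0.png

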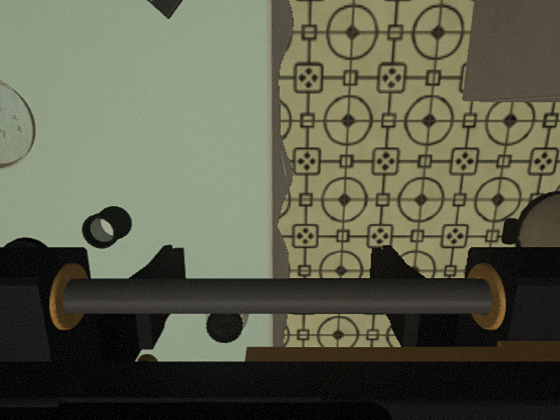

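The scene and side views both show everything. The loupe is at scene (316,208) and side (243,258). The case is at scene (207,275) and side (255,165), with its lid open. The cartridge is at scene (344,165) and side (270,332), and the jar at scene (295,167) and side (316,284). I'll enlarge the case and the loupe next.

```bash
python3 - <<'E'
import cv2,numpy as np
s=cv2.imread("pics/scene0.png");d=cv2.imread("pics/side0.png");w=cv2.imread("pics/wrist0.png")
def cr(i,x,y,wd,h,f):
    i=cv2.convertScaleAbs(i[y:y+h,x:x+wd],alpha=1.8,beta=20)
    return cv2.resize(i,None,fx=f,fy=f,interpolation=cv2.INTER_CUBIC)
A=cr(s,160,230,100,80,4);B=cr(d,200,80,100,120,4)[:480]
C=cr(s,296,188,50,40,5);D=cr(d,218,238,50,40,5);E=cr(w,75,195,60,50,5)[:, :250]
o=np.zeros((600,800,3),np.uint8)
o[:320,:400]=A;o[:480,400:800]=B;o[330:530,:250]=C
o[480:600,400:650]=D[:120]
cv2.imwrite("pics/crop1.png",o)
E
```

```text
(no output)
```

View pics/crop1.png

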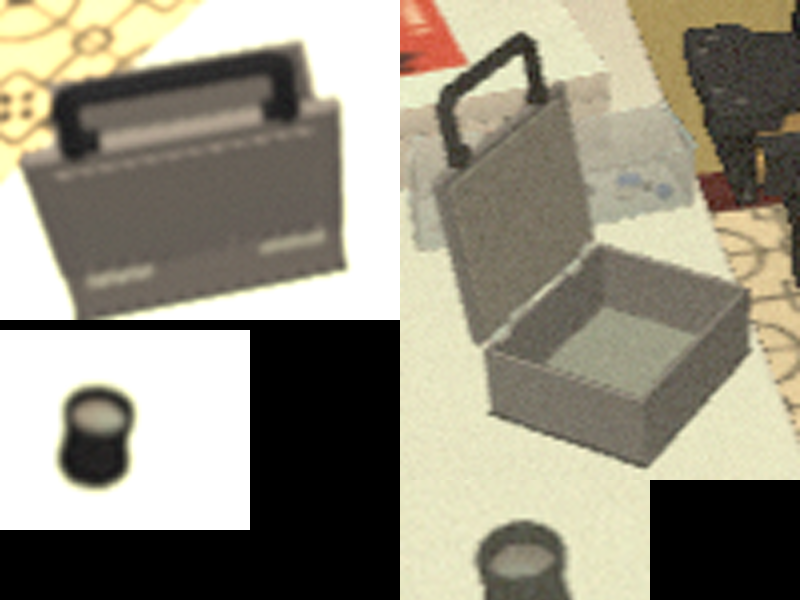

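Enlarged, the case's hinge wall runs from side (222,167) to (249,141) and its front wall from (262,181) to (287,153). The handle bar ends are at side (211,105) and (231,90), and at scene (178,254) and (232,245). The loupe rim centre is at scene (316,205) and side (242.4,251).

```bash
cat > h.py <<'E'
from bench import r
import cv2,numpy as np
from scipy.optimize import least_squares
from scipy.spatial.transform import Rotation as R
np.set_printoptions(precision=4,suppress=True)
def proj(c,P):
    T=np.linalg.inv(c["cam_to_world"]);p=np.atleast_2d(P)@T[:3,:3].T+T[:3,3]
    q=(p*[1,-1,-1])@c["camera_matrix"].T; return q[:,:2]/q[:,2:]
def onz(c,uv,z):
    M=c["cam_to_world"];d=np.linalg.inv(c["camera_matrix"])@[*uv,1];d=M[:3,:3]@(d*[1,-1,-1])
    return M[:3,3]+d*(z-M[2,3])/d[2]
E
python3 - <<'E'
from h import *
S=r.camera("scene");D=r.camera("side")
for n,c,uv,z in [("loupe top",S,(316,205),.038),("loupe top",D,(242.4,251),.038),("loupe bot",S,(315,214),0),
  ("cart top",S,(344.5,160),.045),("cart top",D,(270,324),.045),("jar top",S,(295,161),.051),("jar top",D,(315.5,276),.051)]:
    print(n,onz(c,uv,z))
h=.055;k=.065
loc=np.array([[h,-k,.05],[-h,-k,.05],[-h,k,.05],[h,k,.05],[h,-k,0],[-h,-k,0],[-h,k,0]])
px=np.array([[221.75,166.75],[262.5,180.75],[287.5,152.75],[249.25,141.25],[222.5,183.25],[261.25,196.75],[287.5,168]])
def case(p,f):
    l=loc.copy()
    if f: l[:,1]*=1
    c,s=np.cos(p[2]),np.sin(p[2]); return l@np.array([[c,s,0],[-s,c,0],[0,0,1]])+[p[0],p[1],0]
# corners clockwise check: try both y signs
for sg in (1,-1):
    loc[:,1]*=sg
    for y0 in (np.pi,0,2,-2):
        f=least_squares(lambda p:(proj(D,case(p,0))-px).ravel(),[.55,.25,y0]);
        if f.cost<200: print("case",sg,f.x,f.cost,f.fun.reshape(-1,2).round(1).tolist());P=f.x;
    loc[:,1]*=sg
def bar(P,a):
    # lid angle a, bar ends
    c,s=np.cos(P[2]),np.sin(P[2]);L=.148
    return [[P[0]+c*X-s*Y,P[1]+s*X+c*Y,.05+.004*np.cos(a)+L*np.sin(a)] for Y in(-.033,0,.033) for X in [h-L*np.cos(a)+.004*np.sin(a)]]
bp={"s":(D,[(210.75,105),(231.25,89.5)]),"c":(S,[(178,253.75),(232.5,245)])}
for a in np.arange(1.3,1.85,.1):
    print(a,[proj(c,np.array(bar(P,a)))[[0,2]].round(0).tolist() for c,_ in bp.values()],np.array(bar(P,a))[1])
print("scene rear bottom",proj(S,case(P,0)).round(1).tolist())
E
```

```text
loupe top [ 0.4466 -0.0378  0.038 ]
loupe top [ 0.4509 -0.0408  0.038 ]
loupe bot [ 0.4499 -0.0452  0.    ]
cart top [ 0.4696 -0.2171  0.045 ]
cart top [ 0.4704 -0.2195  0.045 ]
jar top [ 0.5663 -0.1308  0.051 ]
jar top [ 0.5689 -0.1431  0.051 ]
case -1 [0.5247 0.2394 2.4325] 3.6671431685557585 [[-0.9, 0.6], [-1.4, -0.2], [0.3, -1.2], [0.3, -0.9], [0.5, 0.7], [0.8, 0.6], [0.4, -0.0]]
case -1 [0.5247 0.2394 2.4325] 3.667143168555693 [[-0.9, 0.6], [-1.4, -0.2], [0.3, -1.2], [0.3, -0.9], [0.5, 0.7], [0.8, 0.6], [0.4, -0.0]]
case -1 [0.5247 0.2394 2.4325] 3.6671431685561253 [[-0.9, 0.6], [-1.4, -0.2], [0.3, -1.2], [0.3, -0.9], [0.5, 0.7], [0.8, 0.6], [0.4, -0.0]]
case -1 [ 0.5247  0.2394 -3.8507] 3.6671431685557243 [[-0.9, 0.6], [-1.4, -0.2], [0.3, -1.2], [0.3, -0.9], [0.5, 0.7], [0.8, 0.6], [0.4, -0.0]]
1.3 [[[252.0, 97.0], [236.0, 110.0]], [[179.0, 225.0], [220.0, 218.0]]] [0.5101 0.2519 0.1937]
1.4000000000000001 [[[246.0, 95.0], [230.0, 108.0]], [[180.0, 230.0], [221.0, 223.0]]] [0.4991 0.2614 0.1965]
1.5000000000000002 [[[241.0, 93.0], [225.0, 106.0]], [[180.0, 237.0], [222.0, 229.0]]] [0.4879 0.271  0.1979]
1.6000000000000003 [[[235.0, 92.0], [219.0, 104.0]], [[181.0, 244.0], [224.0, 236.0]]] [0.4767 0.2806 0.1978]
1.7000000000000004 [[[230.0, 91.0], [214.0, 103.0]], [[182.0, 252.0], [225.0, 244.0]]] [0.4655 0.2902 0.1963]
1.8000000000000005 [[[225.0, 91.0], [208.0, 103.0]], [[183.0, 260.0], [227.0, 252.0]]] [0.4545 0.2996 0.1932]
scene rear bottom [[175.5, 295.8], [172.0, 249.3], [236.2, 237.9], [246.3, 281.7], [179.8, 310.2], [176.1, 264.4], [237.5, 253.1]]
```

>>> play_rows:
  claw: [0, 0, 0, 0, 0, 0, 0]
  delta_pos:
    - [0, 0, 0.08]
    - [0, 0, 0.08]
    - [0, 0, 0.08]
    - [0, 0, 0.08]
    - [0, 0, 0.08]
    - [0, 0, 0.08]
    - [0, 0, 0]
  delta_rot:
    - [0, 0, -0.0457]
    - [0, 0, -0.0457]
    - [0, 0, -0.0457]
    - [0, 0, -0.0457]
    - [0, 0, -0.0457]
    - [0, 0, -0.0457]
    - [0, 0, 0]
  squeeze: 10

```text
time: 0.95
ee_pos: [0.6236, -0.0002, 0.1242]
eef_rot: [0.346, 0.938, -0.001, -0.002]
ft_force: [-1.0, -0.4, -0.9]
width: 0.0869
grip_force: 0.0
```

```bash
cat >> h.py <<'E'
def plan(t,xdeg,p=None):
    s=r.read_state();Q=R.from_quat(s["eef_rot"]);a=np.radians(xdeg)
    X=np.array([np.cos(a),np.sin(a),0]);Z=np.array([0,0,-1.]);W=R.from_matrix(np.c_[X,np.cross(Z,X),Z])
    print("t",round(s["time"],2),"pos",s["ee_pos"],"w",round(s["width"],4),"f",s["ft_force"],"grip",round(float(s["grip_force"]),1))
    print("shift units (start axes)",Q.inv().apply(np.array(t)-s["ee_pos"])/.2,"(end axes)",W.inv().apply(np.array(t)-s["ee_pos"])/.2,"rot units",(Q.inv()*W).as_rotvec()/np.pi)
E
python3 -c "
from h import *
plan([.449,-.040,.007],139.4)"
```

```text
t 0.95 pos [ 0.6236 -0.0002  0.1242] w 0.0869 f [-1.0219 -0.35   -0.8909] grip 0.0
shift units (start axes) [ 0.5324 -0.7168  0.5893] (end axes) [ 0.5331 -0.7191  0.5858] rot units [-0.0008 -0.001   0.0005]
```

>>> play_rows:
  claw: [0, 0, 0, 0, 0, 0, 0, 0]
  delta_pos:
    - [0.0888, -0.1197, 0]
    - [0.0888, -0.1197, 0]
    - [0.0888, -0.1197, 0]
    - [0.0888, -0.1197, 0]
    - [0.0888, -0.1197, 0]
    - [0.0888, -0.1197, 0]
    - [0, 0, 0.15]
    - [0, 0, 0]
  delta_rot:
    - [0, 0, 0]
    - [0, 0, 0]
    - [0, 0, 0]
    - [0, 0, 0]
    - [0, 0, 0]
    - [0, 0, 0]
    - [0, 0, 0]
    - [0, 0, 0]

```text
time: 1.75
ee_pos: [0.4489, -0.0398, 0.0953]
eef_rot: [0.349, 0.937, -0.0, -0.001]
ft_force: [0.6, -0.1, -0.8]
width: 0.0871
grip_force: 0.0
```

```bash
python3 -c "
from h import *
c=r.camera('wrist');cv2.imwrite('pics/w1.png',c['pixels'][:,:,::-1])
plan([.449,-.040,.007],139.4)"
```

```text
t 1.8 pos [ 0.4501 -0.0395  0.0966] w 0.0872 f [0.5156 0.1933 0.7769] grip 0.0
shift units (start axes) [ 0.0017 -0.0051  0.4482] (end axes) [ 0.0023 -0.0054  0.4481] rot units [-0.0002 -0.0004 -0.0013]
```

View pics/w1.png

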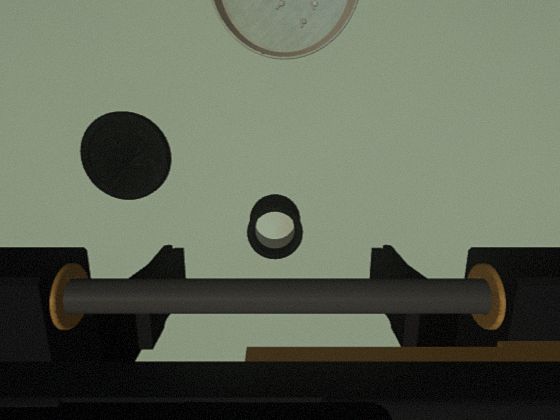

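The loupe's top rim is centred at about (275,231) in the wrist view, nearly midway between the fingers. I'll locate it from that.

```bash
python3 -c "
from h import *
c=r.camera('wrist');s=r.read_state();T=np.eye(4);T[:3,:3]=R.from_quat(s['eef_rot']).as_matrix();T[:3,3]=s['ee_pos']
c['cam_to_world']=T@c['hand_eye']
g=cv2.cvtColor(c['pixels'],cv2.COLOR_RGB2GRAY);m=(g[185:265,235:315]<70).astype('uint8');y,x=np.nonzero(m);print(x.min()+235,x.max()+235,y.min()+185,y.max()+185)
for z,uv in ((.038,(275,231)),(0,(275,212))): print(onz(c,uv,z))"
```

```text
246 300 193 256
[ 0.4514 -0.0413  0.038 ]
[ 0.4497 -0.0401  0.    ]
```

>>> play_rows:
  claw: [0, 0, 0, 0, 0, 0.9, 0.9, 0.9]
  delta_pos:
    - [0, 0, 0.14]
    - [0, 0, 0.14]
    - [0, 0, 0.11]
    - [0, 0, 0.06]
    - [0, 0, 0]
    - [0, 0, 0]
    - [0, 0, 0]
    - [0, 0, 0]
  delta_rot:
    - [0, 0, 0]
    - [0, 0, 0]
    - [0, 0, 0]
    - [0, 0, 0]
    - [0, 0, 0]
    - [0, 0, 0]
    - [0, 0, 0]
    - [0, 0, 0]
  squeeze: 10

```text
time: 2.65
ee_pos: [0.4515, -0.0396, 0.0076]
eef_rot: [0.347, 0.938, 0.0, 0.001]
ft_force: [-0.3, -0.1, -0.4]
width: 0.0709
grip_force: 0.0
```

>>> play_rows:
  claw: [0.9, 0.9, 0.9, 0.9, 0.9]
  delta_pos:
    - [0, 0, 0]
    - [0, 0, 0]
    - [0, 0, 0]
    - [0, 0, 0]
    - [0, 0, 0]
  delta_rot:
    - [0, 0, 0]
    - [0, 0, 0]
    - [0, 0, 0]
    - [0, 0, 0]
    - [0, 0, 0]

```text
time: 3.15
ee_pos: [0.4506, -0.0396, 0.0066]
eef_rot: [0.347, 0.938, -0.0, 0.0]
ft_force: [-0.5, 0.7, 1.1]
width: 0.0351
grip_force: 10.0
```

>>> play_rows:
  claw: [0.9, 0.9, 0.9, 0.9, 0.9, 0.9]
  delta_pos:
    - [0, 0, -0.05]
    - [0, 0, -0.1]
    - [0, 0, -0.12]
    - [0, 0, -0.12]
    - [0, 0, -0.1]
    - [0, 0, 0]
  delta_rot:
    - [0, 0, 0]
    - [0, 0, 0]
    - [0, 0, 0]
    - [0, 0, 0]
    - [0, 0, 0]
    - [0, 0, 0]

```text
time: 3.75
ee_pos: [0.4524, -0.0396, 0.1077]
eef_rot: [0.347, 0.938, 0.001, 0.002]
ft_force: [0.5, -0.2, 0.1]
width: 0.0346
grip_force: 10.0
```

```bash
python3 -c "
from h import *
plan([.540,.226,.105],139.4)"
```

```text
t 3.75 pos [ 0.4524 -0.0396  0.1077] w 0.0346 f [ 0.5226 -0.2237  0.0895] grip 10.0
shift units (start axes) [0.5328 1.2929 0.0155] (end axes) [0.5317 1.2933 0.0136] rot units [ 0.001   0.0013 -0.0003]
```

>>> play_rows:
  claw: [0.9, 0.9, 0.9, 0.9, 0.9, 0.9, 0.9, 0.9]
  delta_pos:
    - [0.0333, 0.0808, 0]
    - [0.0665, 0.1617, 0]
    - [0.0665, 0.1617, 0]
    - [0.0665, 0.1617, 0]
    - [0.0665, 0.1617, 0]
    - [0.0665, 0.1617, 0]
    - [0.0665, 0.1617, 0]
    - [0.0665, 0.1617, 0]
  delta_rot:
    - [0, 0, 0]
    - [0, 0, 0]
    - [0, 0, 0]
    - [0, 0, 0]
    - [0, 0, 0]
    - [0, 0, 0]
    - [0, 0, 0]
    - [0, 0, 0]

```text
time: 4.55
ee_pos: [0.5328, 0.2107, 0.104]
eef_rot: [0.347, 0.938, -0.0, -0.0]
ft_force: [0.7, -0.8, -0.6]
width: 0.0349
grip_force: 10.0
```

>>> play_rows:
  claw: [0.9, 0.9, 0.9]
  delta_pos:
    - [0.0333, 0.0808, 0]
    - [0, 0, 0]
    - [0, 0, 0]
  delta_rot:
    - [0, 0, 0]
    - [0, 0, 0]
    - [0, 0, 0]

```text
time: 4.85
ee_pos: [0.5379, 0.2256, 0.1038]
eef_rot: [0.347, 0.938, -0.001, -0.0]
ft_force: [0.3, -0.5, -0.5]
width: 0.035
grip_force: 10.0
```

```bash
python3 -c "
from h import *
a=[cv2.convertScaleAbs(r.camera(n)['pixels'][:,:,::-1],alpha=1.6) for n in ('side','wrist')]
a[0]=cv2.resize(a[0][20:230,150:360],(400,400));a[1]=cv2.resize(a[1],(400,300));o=np.zeros((400,800,3),'uint8');o[:,:400]=a[0];o[:300,400:]=a[1]
cv2.imwrite('pics/p2.png',o)
plan([.540,.226,.012],139.4)"
```

```text
t 4.95 pos [0.5382 0.2246 0.1042] w 0.0343 f [ 0.2268  0.235  -0.7415] grip 10.0
shift units (start axes) [-0.0023  0.0115  0.461 ] (end axes) [-0.0024  0.011   0.461 ] rot units [-0.0003  0.0001 -0.0007]
```

View pics/p2.png

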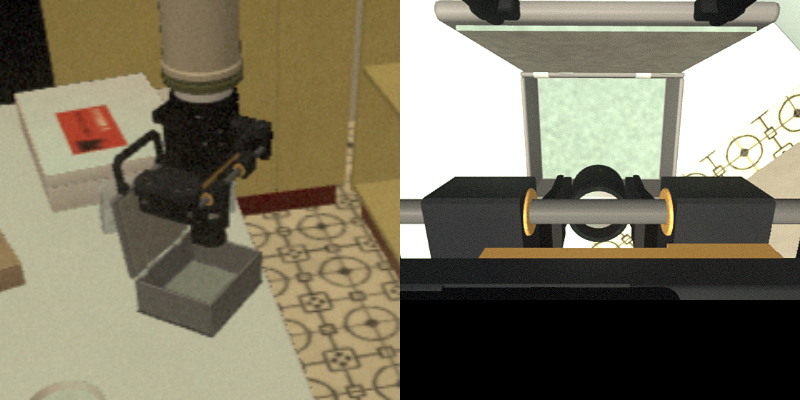

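The side view shows the loupe held above the front part of the case. In the wrist view the case walls at columns 527 and 683 sit evenly either side of the loupe at 600, and the lid edge is square to the tool. So I'll lower it.

>>> play_rows:
  claw: [0.9, 0.9, 0.9, 0.9, 0.9, 0.9, 0.9, 0.9]
  delta_pos:
    - [0, 0.01, 0.05]
    - [0, 0, 0.08]
    - [0, 0, 0.08]
    - [0, 0, 0.08]
    - [0, 0, 0.08]
    - [0, 0, 0.05]
    - [0, 0, 0.03]
    - [0, 0, 0]
  delta_rot:
    - [0, 0, 0]
    - [0, 0, 0]
    - [0, 0, 0]
    - [0, 0, 0]
    - [0, 0, 0]
    - [0, 0, 0]
    - [0, 0, 0]
    - [0, 0, 0]

```text
time: 5.75
ee_pos: [0.5393, 0.2274, 0.0137]
eef_rot: [0.347, 0.938, -0.0, -0.0]
ft_force: [0.3, 0.3, 0.2]
width: 0.0349
grip_force: 10.0
```

>>> play_rows:
  claw: [0.9, 0.9]
  delta_pos:
    - [0, 0, 0.01]
    - [0, 0, 0]
  delta_rot:
    - [0, 0, 0]
    - [0, 0, 0]

```text
time: 5.95
ee_pos: [0.54, 0.2278, 0.013]
eef_rot: [0.347, 0.938, 0.0, 0.0]
ft_force: [-0.7, 0.8, -0.4]
width: 0.0349
grip_force: 10.0
```

>>> play_rows:
  claw: [0.9, 0.9]
  delta_pos:
    - [0, 0, 0.008]
    - [0, 0, 0]
  delta_rot:
    - [0, 0, 0]
    - [0, 0, 0]

```text
time: 6.15
ee_pos: [0.5398, 0.2276, 0.0112]
eef_rot: [0.347, 0.938, 0.0, 0.0]
ft_force: [-0.0, -0.6, -0.2]
width: 0.035
grip_force: 10.0
```

>>> play_rows:
  claw: [0.9, 0.9]
  delta_pos:
    - [0, 0, 0.005]
    - [0, 0, 0]
  delta_rot:
    - [0, 0, 0]
    - [0, 0, 0]

```text
time: 6.35
ee_pos: [0.54, 0.2276, 0.0106]
eef_rot: [0.347, 0.938, 0.0, 0.0]
ft_force: [-1.5, -1.6, 4.5]
width: 0.0349
grip_force: 10.0
```

>>> play_rows:
  claw: [0.55, 0.5, 0.45, 0.4, 0.4]
  delta_pos:
    - [0, 0, 0]
    - [0, 0, 0]
    - [0, 0, 0]
    - [0, 0, 0]
    - [0, 0, 0]
  delta_rot:
    - [0, 0, 0]
    - [0, 0, 0]
    - [0, 0, 0]
    - [0, 0, 0]
    - [0, 0, 0]

```text
time: 6.85
ee_pos: [0.5397, 0.2276, 0.0099]
eef_rot: [0.347, 0.938, 0.0, -0.0]
ft_force: [0.2, 0.3, -0.2]
width: 0.0509
grip_force: 0.0
```

>>> play_rows:
  claw: [0.4, 0.4, 0.4, 0.4, 0.4, 0.4, 0.4, 0.4]
  delta_pos:
    - [0, 0, -0.03]
    - [0, 0, -0.07]
    - [0, 0, -0.1]
    - [0, 0, -0.15]
    - [0, 0, -0.2]
    - [0, 0, -0.2]
    - [0, 0, -0.2]
    - [0, 0, -0.1]
  delta_rot:
    - [0, 0, 0]
    - [0, 0, 0]
    - [0, 0, 0]
    - [0, 0, 0]
    - [0, 0, 0]
    - [0, 0, 0]
    - [0, 0, 0]
    - [0, 0, 0]

```text
time: 7.65
ee_pos: [0.5406, 0.2283, 0.2255]
eef_rot: [0.347, 0.938, 0.002, 0.002]
ft_force: [0.7, 0.9, 0.1]
width: 0.052
grip_force: 0.0
```

```bash
python3 -c "
from h import *
im={n:r.camera(n) for n in ('side','wrist','scene')}
o=np.zeros((600,800,3),'uint8')
f=lambda n:cv2.convertScaleAbs(im[n]['pixels'][:,:,::-1],alpha=1.6)
o[:400,:400]=cv2.resize(f('side')[80:210,190:320],(400,400));o[:300,400:]=cv2.resize(f('wrist'),(400,300));o[300:600,400:]=cv2.resize(f('scene')[220:320,150:283],(400,300))
cv2.imwrite('pics/p3.png',o)
plan([.463,.292,.300],49.4)"
```

```text
t 7.8 pos [0.5403 0.228  0.2225] w 0.0523 f [-0.7172  0.577  -0.7292] grip 0.0
shift units (start axes) [ 0.5008 -0.0075 -0.3886] (end axes) [-0.0085 -0.5015 -0.3876] rot units [ 0.0013 -0.0004  0.4998]
```

View pics/p3.png

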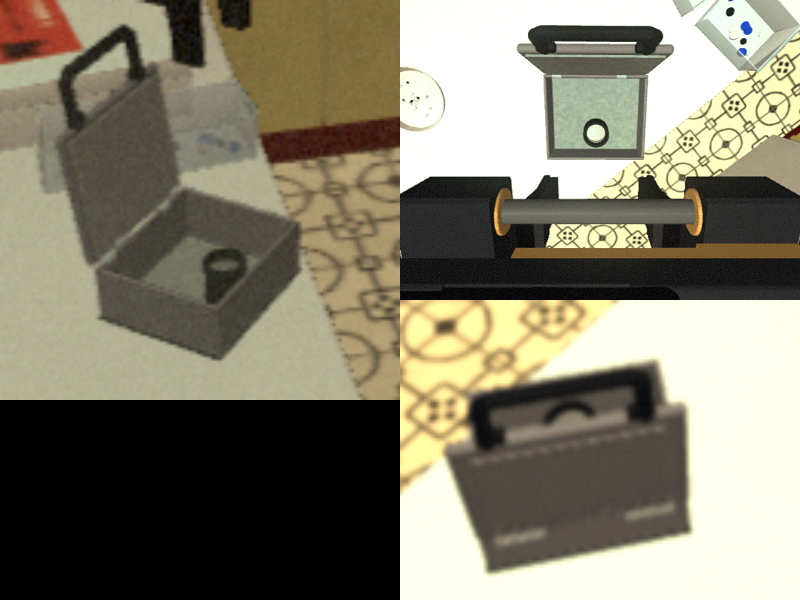

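The loupe stands upright inside the case, at (224,275) in the side crop and (596,132) in the wrist crop, and the lid is still leaning back. I'll triangulate the bar from the three views.

```bash
python3 -c "
from h import *
C=[r.camera(n) for n in ('side','scene','wrist')]
s=r.read_state();T=np.eye(4);T[:3,:3]=R.from_quat(s['eef_rot']).as_matrix();T[:3,3]=s['ee_pos'];C[2]['cam_to_world']=T@C[2]['hand_eye']
uv=[(222.2,97.5),(203.9,250),(273,47.6)]
for idx in ((0,1),(0,1,2),(0,2),(1,2)):
    f=least_squares(lambda p:np.concatenate([proj(C[i],p)[0]-uv[i] for i in idx]),[.46,.29,.195]);print(idx,f.x,f.fun)
# circle model
x0,y0,w=.5247,.2394,2.4325
ax=np.array([np.cos(w),np.sin(w)]);
pos=lambda a,o=0:np.r_[np.array([x0,y0])+ax*(.055-.148*np.cos(a)+.004*np.sin(a)),.05+.004*np.cos(a)+.148*np.sin(a)]
f=least_squares(lambda p:np.concatenate([proj(C[i],pos(p[0]))[0]-uv[i] for i in range(3)]),[1.72]);print(f.x,pos(f.x[0]),f.fun)
print(onz(C[2],(273,47.6),.195),onz(C[2],(179,45),.195)-onz(C[2],(367,46),.195))
"
```

```text
(0, 1) [0.465  0.2918 0.1934] [-0.457   0.3393 -0.3113 -0.2257]
(0, 1, 2) [0.4629 0.2906 0.1943] [-1.3368  0.3205  1.1687 -0.5144  0.5677  0.1247]
(0, 2) [0.4629 0.2903 0.1954] [-1.3552 -0.0511  0.1519  0.2151]
(1, 2) [0.4627 0.2906 0.1938] [ 1.2717 -0.2386  0.4017 -0.0107]
[1.7139] [0.4639 0.2915 0.1959] [-1.0058 -0.5807  0.1224 -1.0956  3.5563 -0.1062]
[0.4628 0.2903 0.195 ] [-0.057  -0.0657  0.    ]
```

>>> play_rows:
  claw: [0.4, 0.4, 0.4, 0.4, 0.4, 0.4, 0.4, 0.4]
  delta_pos:
    - [0, 0, -0.06]
    - [0, 0, -0.06]
    - [0, 0, -0.06]
    - [0, 0, 0]
    - [0, 0, 0]
    - [0, 0, 0]
    - [0, 0, 0]
    - [0, 0, 0]
  delta_rot:
    - [0, 0, 0.0455]
    - [0, 0, 0.0455]
    - [0, 0, 0.0455]
    - [0, 0, 0.0455]
    - [0, 0, 0.0455]
    - [0, 0, 0.0455]
    - [0, 0, 0.0455]
    - [0, 0, 0.0455]

```text
time: 8.75
ee_pos: [0.5391, 0.2273, 0.2546]
eef_rot: [0.801, 0.598, -0.001, -0.0]
ft_force: [1.0, 0.5, -0.4]
width: 0.0523
grip_force: 0.0
```

>>> play_rows:
  claw: [0.4, 0.4, 0.4, 0.4, 0.4, 0.4, 0.4, 0.4]
  delta_pos:
    - [0, 0, 0]
    - [0, 0, 0]
    - [0, 0, 0]
    - [0, -0.12, 0]
    - [0, -0.14, 0]
    - [0, -0.14, 0]
    - [0, -0.1, 0]
    - [0, 0, 0]
  delta_rot:
    - [0, 0, 0.0455]
    - [0, 0, 0.0455]
    - [0, 0, 0.0455]
    - [0, 0, 0]
    - [0, 0, 0]
    - [0, 0, 0]
    - [0, 0, 0]
    - [0, 0, 0]

```text
time: 9.55
ee_pos: [0.4612, 0.2951, 0.2551]
eef_rot: [0.908, 0.419, -0.001, -0.0]
ft_force: [-0.3, -0.3, 0.6]
width: 0.0521
grip_force: 0.0
```

```bash
python3 -c "
from h import *
cv2.imwrite('pics/w4.png',r.camera('wrist')['pixels'][:,:,::-1])
plan([.463,.291,.176],49.4)"
```

```text
t 9.6 pos [0.4627 0.2935 0.2551] w 0.0524 f [ 1.7156 -1.288  -0.1176] grip 0.0
shift units (start axes) [-0.0079  0.0092  0.3955] (end axes) [-0.0085  0.009   0.3955] rot units [-0.0002  0.0004  0.    ]
```

View pics/w4.png

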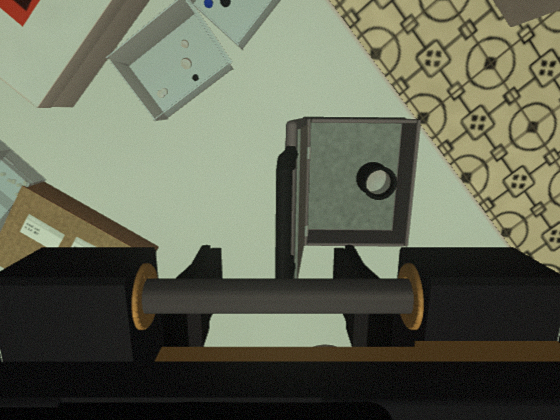

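The wrist view has the bar at column 285, about 4 mm to tool +y of the finger midline, so I'll shift 3 mm and descend.

>>> play_rows:
  claw: [0.4, 0.4, 0.4, 0.4, 0.4, 0.4, 0.4, 0.9]
  delta_pos:
    - [-0.005, 0.015, 0.05]
    - [0, 0, 0.08]
    - [0, 0, 0.08]
    - [0, 0, 0.08]
    - [0, 0, 0.07]
    - [0, 0, 0.035]
    - [0, 0, 0]
    - [0, 0, 0]
  delta_rot:
    - [0, 0, 0]
    - [0, 0, 0]
    - [0, 0, 0]
    - [0, 0, 0]
    - [0, 0, 0]
    - [0, 0, 0]
    - [0, 0, 0]
    - [0, 0, 0]
  squeeze: 12

```text
time: 10.4
ee_pos: [0.4659, 0.2901, 0.1773]
eef_rot: [0.909, 0.417, 0.0, -0.0]
ft_force: [0.2, 0.1, 0.3]
width: 0.0494
grip_force: 0.0
```

>>> play_rows:
  claw: [1, 1, 1, 1, 1, 1]
  delta_pos:
    - [0, 0, 0]
    - [0, 0, 0]
    - [0, 0, 0]
    - [0, 0, 0]
    - [0, 0, 0]
    - [0, 0, 0]
  delta_rot:
    - [0, 0, 0]
    - [0, 0, 0]
    - [0, 0, 0]
    - [0, 0, 0]
    - [0, 0, 0]
    - [0, 0, 0]

```text
time: 11.0
ee_pos: [0.4655, 0.2902, 0.1771]
eef_rot: [0.909, 0.417, 0.0, -0.0]
ft_force: [-1.3, 0.4, 1.0]
width: 0.0098
grip_force: 12.0
```

```bash
python3 -c "
from h import *
plan([.463,.291,.176],49.4)
s=r.read_state();p=s['ee_pos']-[0,0,-.0187]
x0,y0,w=.5247,.2394,2.4325
ax=np.array([np.cos(w),np.sin(w)]);d=(p[:2]-[x0,y0])@ax
rad=np.hypot(.055-d,p[2]-.05);a0=np.arctan2(p[2]-.05,.055-d);print('case-x',d,'radius',rad,'ang',a0, 'y off',(p[:2]-[x0,y0])@[-ax[1],ax[0]])
a=a0-(np.arange(0,41)/40)*(a0-.027)
# forward (tool y = -case x), down(tool z) in units
Y=(.148*np.cos(a));Z=-.148*np.sin(a)
u=np.c_[np.diff(Y),np.diff(Z)]/.2
print(u.round(3).tolist())
"
```

```text
t 11.0 pos [0.4655 0.2902 0.1771] w 0.0098 f [-1.3482  0.3833  0.9942] grip 12.0
shift units (start axes) [-0.005  -0.0121  0.0053] (end axes) [-0.005  -0.0121  0.0053] rot units [ 0.     -0.0001 -0.0007]
case-x 0.07800020926448872 radius 0.1475585075243629 ang 1.7273063001770081 y off 9.831610803257007e-06
[[0.031, -0.004], [0.031, -0.003], [0.031, -0.002], [0.031, -0.0], [0.031, 0.001], [0.031, 0.002], [0.031, 0.004], [0.031, 0.005], [0.031, 0.006], [0.03, 0.008], [0.03, 0.009], [0.03, 0.01], [0.029, 0.012], [0.029, 0.013], [0.028, 0.014], [0.028, 0.015], [0.027, 0.016], [0.026, 0.017], [0.025, 0.019], [0.025, 0.02], [0.024, 0.021], [0.023, 0.022], [0.022, 0.023], [0.021, 0.023], [0.02, 0.024], [0.019, 0.025], [0.018, 0.026], [0.017, 0.027], [0.016, 0.027], [0.014, 0.028], [0.013, 0.029], [0.012, 0.029], [0.011, 0.03], [0.009, 0.03], [0.008, 0.03], [0.007, 0.031], [0.006, 0.031], [0.004, 0.031], [0.003, 0.031], [0.002, 0.031]]
```

The bar is held at 9.8 mm opening, and its radius from the hinge works out at 148 mm as given. Next I'll swing the lid along its arc.

>>> play_rows:
  claw: [1, 1, 1, 1, 1, 1, 1, 1]
  delta_pos:
    - [0, 0.031, -0.004]
    - [0, 0.031, -0.003]
    - [0, 0.031, -0.002]
    - [0, 0.031, 0]
    - [0, 0.031, 0.001]
    - [0, 0.031, 0.002]
    - [0, 0.031, 0.004]
    - [0, 0.031, 0.005]
  delta_rot:
    - [0, 0, 0]
    - [0, 0, 0]
    - [0, 0, 0]
    - [0, 0, 0]
    - [0, 0, 0]
    - [0, 0, 0]
    - [0, 0, 0]
    - [0, 0, 0]

```text
time: 11.8
ee_pos: [0.5035, 0.2572, 0.1762]
eef_rot: [0.909, 0.417, -0.0, 0.0]
ft_force: [-1.3, -0.8, 1.1]
width: 0.0098
grip_force: 12.0
```

>>> play_rows:
  claw: [1, 1, 1, 1, 1, 1, 1, 1]
  delta_pos:
    - [0, 0.031, 0.006]
    - [0, 0.03, 0.008]
    - [0, 0.03, 0.009]
    - [0, 0.03, 0.01]
    - [0, 0.029, 0.012]
    - [0, 0.029, 0.013]
    - [0, 0.028, 0.014]
    - [0, 0.028, 0.015]
  delta_rot:
    - [0, 0, 0]
    - [0, 0, 0]
    - [0, 0, 0]
    - [0, 0, 0]
    - [0, 0, 0]
    - [0, 0, 0]
    - [0, 0, 0]
    - [0, 0, 0]

```text
time: 12.6
ee_pos: [0.539, 0.2266, 0.1586]
eef_rot: [0.909, 0.417, -0.0, 0.0]
ft_force: [-2.7, -1.4, -0.3]
width: 0.0092
grip_force: 12.0
```

```bash
cat > arc.py <<'E'
from h import *
s=r.read_state();p=s['ee_pos']-[0,0,-.0187];x0,y0,w=.5247,.2394,2.4325
ax=np.array([np.cos(w),np.sin(w)]);d=(p[:2]-[x0,y0])@ax
print(round(s['time'],2),'rad',np.hypot(.055-d,p[2]-.05),'ang',np.arctan2(p[2]-.05,.055-d),'y',(p[:2]-[x0,y0])@[-ax[1],ax[0]],'z',p[2],s['ft_force'],s['width'],s['grip_force'])
E
python3 arc.py; python3 -c "
from h import *
f=cv2.convertScaleAbs(r.camera('side')['pixels'][:,:,::-1],alpha=1.6)
cv2.imwrite('pics/p5.png',cv2.resize(f[50:230,160:360],(600,540)))"
```

```text
12.6 rad 0.14735657881968908 ang 1.0434644381628018 y 0.0003958247570514332 z 0.17733860270339655 [-2.6778 -1.4146 -0.3136] 0.00923805042364018 11.997664868831635
```

View pics/p5.png

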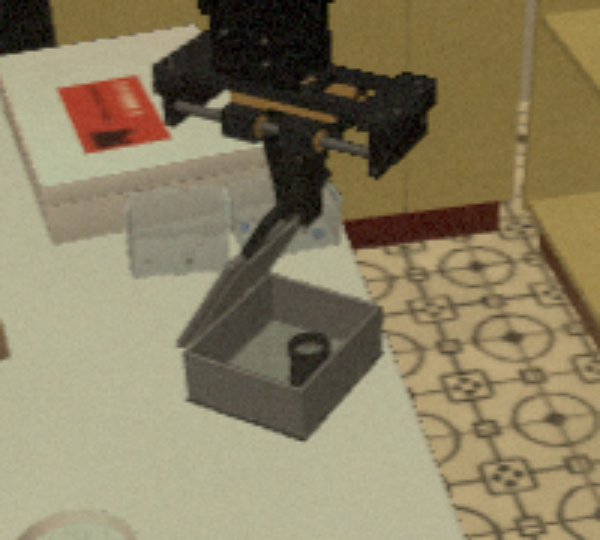

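The handle is held at about (305,205), the lid is about 60° open, and the loupe stands at (308,355). I'll carry on along the arc.

>>> play_rows:
  claw: [1, 1, 1, 1, 1, 1, 1, 1]
  delta_pos:
    - [0, 0.027, 0.016]
    - [0, 0.026, 0.017]
    - [0, 0.025, 0.019]
    - [0, 0.025, 0.02]
    - [0, 0.024, 0.021]
    - [0, 0.023, 0.022]
    - [0, 0.022, 0.023]
    - [0, 0.021, 0.023]
  delta_rot:
    - [0, 0, 0]
    - [0, 0, 0]
    - [0, 0, 0]
    - [0, 0, 0]
    - [0, 0, 0]
    - [0, 0, 0]
    - [0, 0, 0]
    - [0, 0, 0]

```text
time: 13.45
ee_pos: [0.5682, 0.2017, 0.1263]
eef_rot: [0.909, 0.417, -0.0, -0.0]
ft_force: [-2.7, -0.7, -0.3]
width: 0.009
grip_force: 12.0
```

>>> play_rows:
  claw: [1, 1, 1, 1, 1, 1, 1, 1]
  delta_pos:
    - [0, 0.02, 0.024]
    - [0, 0.019, 0.025]
    - [0, 0.018, 0.026]
    - [0, 0.017, 0.027]
    - [0, 0.016, 0.027]
    - [0, 0.014, 0.028]
    - [0, 0.013, 0.029]
    - [0, 0.012, 0.029]
  delta_rot:
    - [0, 0, 0]
    - [0, 0, 0]
    - [0, 0, 0]
    - [0, 0, 0]
    - [0, 0, 0]
    - [0, 0, 0]
    - [0, 0, 0]
    - [0, 0, 0]

```text
time: 14.25
ee_pos: [0.5872, 0.1851, 0.083]
eef_rot: [0.909, 0.417, -0.0, -0.0]
ft_force: [-5.1, -0.7, -1.4]
width: 0.0095
grip_force: 12.0
```

```bash
python3 arc.py
```

```text
14.25 rad 0.14717007003354973 ang 0.3591547157756082 y 0.00047231844936742456 z 0.10172777900563842 [-5.0925 -0.685  -1.4236] 0.009455093172611366 11.994550377130508
```

>>> play_rows:
  claw: [1, 1, 1, 1, 1, 1, 1, 1]
  delta_pos:
    - [0, 0.008, 0.03]
    - [0, 0.007, 0.03]
    - [0, 0.006, 0.03]
    - [0, 0.005, 0.03]
    - [0, 0.004, 0.03]
    - [0, 0.003, 0.03]
    - [0, 0.002, 0.025]
    - [0, 0, 0.015]
  delta_rot:
    - [0, 0, 0]
    - [0, 0, 0]
    - [0, 0, 0]
    - [0, 0, 0]
    - [0, 0, 0]
    - [0, 0, 0]
    - [0, 0, 0]
    - [0, 0, 0]

```text
time: 15.05
ee_pos: [0.5933, 0.18, 0.0394]
eef_rot: [0.909, 0.417, 0.0, 0.0]
ft_force: [-0.8, -4.8, 0.7]
width: 0.0091
grip_force: 12.0
```

>>> play_rows:
  claw: [1, 1, 1, 1]
  delta_pos:
    - [0, 0, 0.01]
    - [0, 0, 0.005]
    - [0, 0, 0.005]
    - [0, 0, 0]
  delta_rot:
    - [0, 0, 0]
    - [0, 0, 0]
    - [0, 0, 0]
    - [0, 0, 0]

```text
time: 15.45
ee_pos: [0.5938, 0.1804, 0.0378]
eef_rot: [0.909, 0.417, 0.001, 0.0]
ft_force: [-5.5, -6.0, 13.9]
width: 0.0094
grip_force: 12.0
```

```bash
python3 arc.py
```

```text
15.45 rad 0.14600699135373177 ang 0.04421703113522071 y -0.000222786319284983 z 0.05645389215277418 [-5.482  -5.9837 13.9424] 0.009433506151372548 12.002240270376205
```

The wrist force rose to 14 N at bar height, so the lid is shut. I'll open a little and withdraw upward.

>>> play_rows:
  claw: [0.85, 0.75, 0.72, 0.72]
  delta_pos:
    - [0, 0, 0]
    - [0, 0, 0]
    - [0, 0, 0]
    - [0, 0, 0]
  delta_rot:
    - [0, 0, 0]
    - [0, 0, 0]
    - [0, 0, 0]
    - [0, 0, 0]

```text
time: 15.85
ee_pos: [0.5927, 0.181, 0.0357]
eef_rot: [0.909, 0.417, 0.0, -0.0]
ft_force: [0.2, 0.9, 0.3]
width: 0.0229
grip_force: 0.0
```

>>> play_rows:
  claw: [0.72, 0.72, 0.72, 0.72, 0.72, 0.72, 0.72, 0.72]
  delta_pos:
    - [0, 0, -0.02]
    - [0, 0, -0.04]
    - [0, 0, -0.06]
    - [0, 0, -0.1]
    - [0, 0, -0.15]
    - [0, 0, -0.2]
    - [0, 0, -0.2]
    - [0, 0, 0]
  delta_rot:
    - [0, 0, 0]
    - [0, 0, 0]
    - [0, 0, 0]
    - [0, 0, 0]
    - [0, 0, 0]
    - [0, 0, 0]
    - [0, 0, 0]
    - [0, 0, 0]

```text
time: 16.65
ee_pos: [0.5956, 0.1816, 0.1976]
eef_rot: [0.909, 0.417, 0.005, 0.0]
ft_force: [-0.4, 0.5, 0.6]
width: 0.0245
grip_force: 0.0
```

```bash
python3 arc.py; python3 -c "
from h import *
f=cv2.convertScaleAbs(r.camera('side')['pixels'][:,:,::-1],alpha=1.6)
cv2.imwrite('pics/p6.png',cv2.resize(f[80:350,160:380],(600,600*270//220))[:600])"
```

```text
16.65 rad 0.2215747050916603 ang 0.8486027203384655 y -0.002347669417455768 z 0.21626023978550798 [-0.4461  0.517   0.5731] 0.024547640410278578 0.0
```

View pics/p6.png

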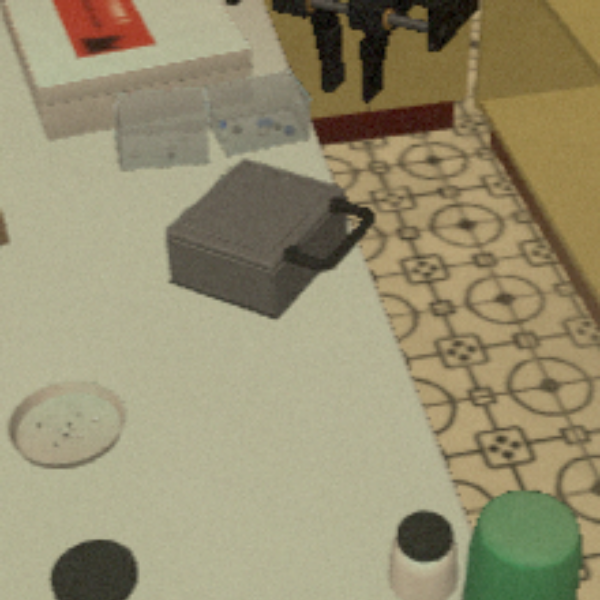

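The lid lies flush on the case, with the lid corner at (275,290) and the handle level at (335,245). The jar is where it was and the gripper is clear.

```bash
python3 -c "
from bench import r
print(r.close_job())"
```

```text
the job is handed in; nothing more can be done
None
```

The loupe was standing upright in the case before I lowered the lid by its handle until fully shut; the jar and cartridge were never touched, and I handed the job in at about 17 s.

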